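# Slide box pushed home into the corner of its locating fence

## Task

Push the wooden slide box along the bench, with the fingertips or the outside of the fingers, until it sits home in the corner of the aluminium locating fence: its long hinged back flush along the rail and its end against the stop bar that stands up at one end of the rail (the other end of the rail has only a short thin mounting tab, which is no stop). Only push it, gently: do not grip, lift or tip the box, and leave the other things on the bench where they stand.

Things in the scene. Friction and masses are not known exactly. Their poses are not given: they have to be found in the camera images.
- slide_box: Closed brown wooden slide box, lid fixed, about 0.22 kg (+-30 %), loose. 72 deep (x) x 130 wide (y) x 47 mm high. Origin: centre of the underside; x points from the front (long side with a small brass tab at the lid) to the long hinged back, y along the long sides. Back face at x = +0.036, front at -0.037, ends at y = +-0.065. At the start its back looks roughly at the rail (within 0.3 rad).
- rail: Back rail of the fence: plain straight aluminium bar fixed to the bench, 12 mm thick (x), 280 mm long (y), 25 mm high. Origin: middle of its length and thickness, on the bench; x points away from the box, y along the rail. The box goes against its face at x = -0.006. Behind it lies a 4 mm thick foot strip (to x = +0.027). Position and yaw vary.
- end_stop: Stop bar: fixed aluminium bar square to the rail, 80 mm long (x, as the rail's), 16 mm thick (y), 25 mm high. Origin: its middle, on the bench, 46 mm in front of the rail's middle line and 132 mm along it, at some starts at the +y end, at others at the -y end. The box goes against its inner face, 8 mm from its origin. Box home: its origin 73 mm from the stop's along the rail, 42 mm before the rail's.
- foot_plate: Short flat aluminium mounting tab on the bench in front of the rail, at the end opposite the stop bar: 24 mm (x) x 34 mm (y) and only 3 mm thick (screw heads to 5 mm). Its origin mirrors the stop bar's, so the tab itself lies 16 to 40 mm from it towards the rail. Not a stop.
- jar: Bystander: ivory round jar with a black lid, 58 mm across, 71 mm high; origin at the centre of its underside. Leave alone.
- big_weight: Bystander: brass weight with a knob, 27 mm across, 34 mm high; origin at the centre of its underside. Leave alone.
- small_weight: Bystander: brass weight with a knob, 22 mm across, 30 mm high; origin at the centre of its underside. Leave alone.
- bung: Bystander: black rubber bung, 31 mm across, 26 mm high; origin at the centre of its underside. Leave alone.
- cuvette_case: Bystander: black cuvette case standing on end, 31 x 31 x 81 mm; origin at the centre of its underside. Leave alone.

How it is judged (in metres and radians):
At the end, for the whole second after the job is handed in: The slide box stands flat and at rest on the bench with its long side within 5 mm of the rail and parallel to it within 0.05 rad, and its end within 5 mm of the inner face of the stop bar (x of slide_box in the frame of rail between -0.047 and -0.036 m and angle between the y axis of slide_box and the y axis of rail, either way round below 0.05 rad and angle between the x axis of slide_box and the x axis of rail, either way round below 0.05 rad and ((y of slide_box in the frame of end_stop between -0.078 and -0.066 m and y of end_stop in the frame of rail above 0 m) or (y of slide_box in the frame of end_stop between 0.066 and 0.078 m and y of end_stop in the frame of rail below 0 m)) and angle between slide_box's own z axis and vertical below 0.05 rad and height (world z) of slide_box below 0.004 m and linear speed of slide_box below 0.01 m/s); the robot touches nothing.
It fails at once if the slide box is lifted off the bench (by more than 12 mm) (height (world z) of slide_box above 0.012 m).
It fails at once if the slide box is tipped by more than 0.2 rad (angle between slide_box's own z axis and vertical above 0.2 rad).
It fails at once if the slide box is gripped: the fingers press on it while the point between them is inside it (contact force between the fingers and slide_box above 1 N and x of the grasp point in the frame of slide_box between -0.034 and 0.033 m and y of the grasp point in the frame of slide_box between -0.062 and 0.062 m and z of the grasp point in the frame of slide_box below 0.047 m).
It fails at once if the slide box is pushed roughly (more than 40 N) (contact force between any of the fingers, the arm and slide_box above 40 N).
It fails at once if another thing on the bench is moved by more than 15 mm or tipped (distance of any of jar, big_weight, small_weight, bung, cuvette_case from where it was at the start of the episode above 0.015 m or angle between any of jar, big_weight, small_weight, bung, cuvette_case's own z axis and vertical above 0.3 rad).
It also fails if it takes over 56 s, if anything falls off the work surface, if the arm or the gripper's body presses on something with over 40 N, if the wrist force passes 120 N, or if a joint passes its speed limit or range.

## Robot

A 6-joint arm with a two-finger parallel gripper is mounted at the origin on a cart in front of the work surface, level with it; the furniture and walls round the work are solid. World frame = base frame: x ahead of the robot, y to its left, z up, the work surface at z = 0. Lengths are in m, angles in degrees, forces in N, time in s.
With the tool pointing down it reaches from about 0.375 to 0.825 m from the base axis. Payload 5.5 kg.
Tool frame: the origin (TCP) lies at the very end of the fingers, on their centre line; the grasp point (between the pads) lies 19 mm behind it; z points along the fingers, y is the line along which they close (so a half turn about z gives the same grasp; the last joint's range is limited). The gripper opens to 85 mm and grips with 20 to 120 N. Pads are 22 mm wide; open, the fingers measure 114 mm over their backs; the gripper's body (76 mm by 85 mm) begins 54 mm behind the grasp point. The pads swing forward as they close: fully open they stand 13 mm farther back than shut.
Start: joints at [66.635, 17.962, -2.699, 69.339, 0, 90], TCP at [0.238, 0.551, 0.231] pointing down, gripper open.
Joint ranges: [-152.73, 152.73], [-39.44, 99.34], [-58.76, 71.6], [-118.89, 123.64], [-81.53, 83.1], [-180, 180]. Speed limits (degrees/s): [136.94, 136.94, 172.46, 180, 180, 180].

## Interface

Orientations are given as [roll, pitch, yaw] about the fixed x, y, z axes, in that order (R = Rz(yaw) Ry(pitch) Rx(roll)).
In Python, from plant import robot gives the robot as it stands.
- The arm moves only by the shell command python3 -m pendant 'ROWS' [OPENING] [FORCE]. ROWS is JSON, a list of rows, each an object with "translation": the shift along the tool's x, y, z in m, a list of three; "turn": the turn, a rotation vector about the tool's x, y, z in rad, a list of three. A call has 1 to 12 rows; each row is the pose to reach, as a shift and turn from the pose commanded when the call began, along the tool's axes at that moment; what a row does not reach only later rows make up. A row lasts 1/10 s, in which the tool goes at most 50 mm and 8.59 degrees, less where a joint would pass 70% of its speed; a pose out of reach is approached as far as the arm can. A call with a gripper value outside its range is refused whole. OPENING is the gripper's target within -1 to 1 (fully open at 1, half-way at 0, shut at -1), set as the call begins (- or left out, the last holds). The fingers move at their own pace and stop on an object; FORCE is the grip in N (left out, the last holds). Time passes only in rows, so rows that repeat a pose let the fingers close. It gives the time, the measured TCP pose, the force, the opening and the grip force at its end, in the units of the state.
- robot.sense(): the state, without advancing time (a new reading comes with each control period).
- robot.read_camera(name): name is "scene" or "top" or "wrist"; returns the picture (420x560x3 uint8, blue, green, red); there is no depth.
- robot.get_calibration(name): a dict with "intrinsics" (3x3 intrinsics, pixels), "world_from_camera" (4x4, takes a point from camera to world coordinates). Camera axes: x right, y down, z forward; pixel columns grow to the right and rows downward; lengths in m; the calibration is good to about 2 mm. A picture is of the moment at which its call begins: read the wrist's pose just before it. get_calibration takes no time and is no camera call; for the wrist camera it gives the pose at the moment of the call.
- robot.finish_job(): hands the job in; it is judged then, once.
The state is a dict: "t": time; "qpos": joint angles; "qvel": joint speeds; "joint_torque": joint torques, N m; "eef_pos": TCP position; "eef_rot": TCP orientation; "wrist_force": force on the tool from outside, world axes, zero at the start; "moment": the same for the moment, N m; "grip_width": opening from 0.0 (shut) to 1.0 (fully open); "gripper_force": force on a finger pad.
Only numpy, scipy, OpenCV 4.12 (cv2) and the standard library are available. Lean on these libraries where they do the work, as an engineer would, in place of code of your own. Each camera call takes 0.05 s, during which the arm holds its last target. There are 200 camera calls.

## Working session

There is one attempt and no reset: what is moved stays moved. The work goes in short steps, Python scripts to look and compute and a shell command to move; the robot and the scene stay as the last step left them, time stands still between calls to the robot, and variables do not carry over. Pictures are saved under pics/ and viewed, at most 10 in all, crops included, and the job is handed in when it is done.

```bash
mkdir -p pics
python3 - <<'E'
from plant import robot
import cv2,numpy as np
np.set_printoptions(precision=4,suppress=True)
for n in("top","scene"):
    im=robot.read_camera(n); cv2.imwrite(f"pics/{n}0.png",im)
    c=robot.get_calibration(n); print(np.array(c["intrinsics"]),np.array(c["world_from_camera"]))
print(robot.sense())
E
```

```text
[[432.6641   0.     289.9186]
 [  0.     432.6641 201.893 ]
 [  0.       0.       1.    ]] [[-0.012  -0.9851  0.1714  0.3852]
 [-0.9997  0.0083 -0.0223 -0.1054]
 [ 0.0206 -0.1717 -0.9849  1.3649]
 [ 0.      0.      0.      1.    ]]
[[397.1686   0.     276.0357]
 [  0.     397.1686 212.23  ]
 [  0.       0.       1.    ]] [[ 0.8083 -0.4281  0.4043  0.202 ]
 [-0.5886 -0.5715  0.5717 -0.6678]
 [-0.0137 -0.7001 -0.7139  0.7412]
 [ 0.      0.      0.      1.    ]]
{'t': 0.1, 'qpos': array([66.6367, 17.9993, -2.7488, 69.3376, -0.0005, 90.0002]), 'qvel': array([ 0.0657, -0.1769,  0.0828, -0.1027, -0.0182,  0.0386]), 'joint_torque': array([ -0.0004, -54.0766,  34.0542,   0.0112,  -0.0001,   0.    ]), 'eef_pos': array([0.2377, 0.5503, 0.2305]), 'eef_rot': array([-179.9144,    0.0005,  156.6364]), 'wrist_force': array([-1.521 , -0.2604,  0.8949]), 'moment': array([-0.0125,  0.0274, -0.0215]), 'gripper_force': 0.0, 'grip_width': 1.003502555531522}
```

View pics/top0.png

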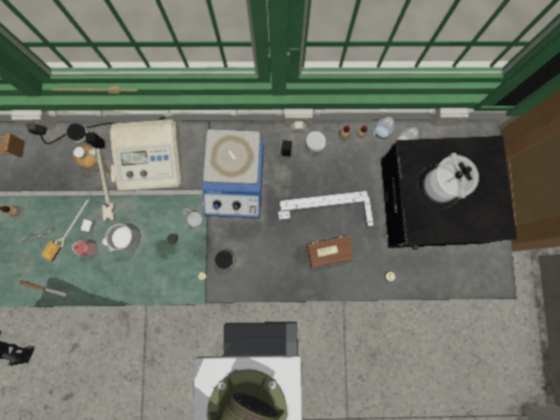

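View pics/scene0.png

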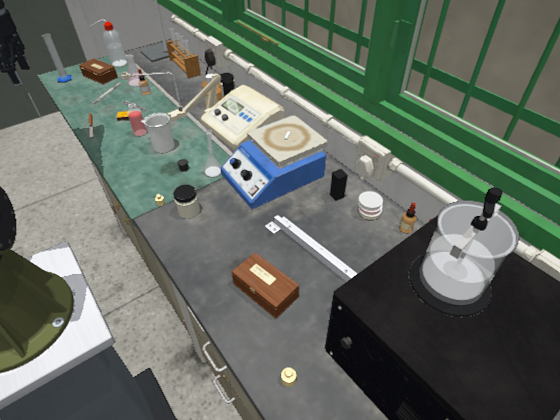

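The top view shows the rail from (282,205) to (368,195), with the stop at its right (-y) end running down to (371,225). The tab is at (284,214) and the box at (330,251). The weights are at (391,277) and (202,276), and the jar is at (224,260).

```bash
cat > h.py <<'E'
from plant import robot
import cv2,numpy as np
np.set_printoptions(precision=4,suppress=True)
def ray(n,px,z,c=None):
    c=c or robot.get_calibration(n); K=np.array(c["intrinsics"]);T=np.array(c["world_from_camera"])
    px=np.atleast_2d(px).astype(float); d=np.c_[px,np.ones(len(px))]@np.linalg.inv(K).T@T[:3,:3].T
    return (T[:3,3]+d*((z-T[2,3])/d[:,2])[:,None])[:,:2]
def toolrel(p):  # world vector -> tool axes
    from scipy.spatial.transform import Rotation as R
    return R.from_euler('xyz',robot.sense()["eef_rot"],degrees=True).inv().apply(p)
E
python3 - <<'E'
from h import *
im=cv2.imread("pics/top0.png"); hsv=cv2.cvtColor(im,cv2.COLOR_BGR2HSV)
def big(m,x0,x1,y0,y1):
    k=np.zeros_like(m);k[y0:y1,x0:x1]=m[y0:y1,x0:x1]
    return k
m=big(cv2.inRange(hsv,(0,70,40),(25,255,255)),295,365,225,275)
m=cv2.morphologyEx(m,cv2.MORPH_CLOSE,np.ones((9,9)))
p=np.argwhere(m)[:,::-1]; 
w=ray("top",p,0.047).astype(np.float32); r=cv2.minAreaRect(w); print("box",len(p),r,cv2.boxPoints(r))
m2=big(cv2.inRange(hsv,(0,0,150),(180,60,255)),270,380,185,235)
p=np.argwhere(m2)[:,::-1]; print(len(p))
rl=p[(p[:,0]>295)&(p[:,0]<360)]; w=ray("top",rl,0.025)
f=cv2.fitLine(w.astype(np.float32),cv2.DIST_HUBER,0,.01,.01).ravel();print("rail",f)
w=ray("top",p,0.025); t=f[:2]*np.sign(f[1]); n=np.array([t[1],-t[0]]); n*=np.sign(n[0])
a=w@t;b=w@n; print("t",t,"n",n,"rail ends",a.min(),a.max(),"rail b",np.percentile((ray("top",rl,.025))@n,[2,50,98]))
s=p[(p[:,1]>205)&(p[:,0]>350)];w=ray("top",s,0.025);print("stop t",np.percentile(w@t,[2,50,98]),"n",(w@n).min(),"ends px",s[s[:,1].argmax()])
for nm,px,z in(("jar",(224,260),.07),("w1",(391,277),.03),("w2",(202,276),.03),("oven",(390,200),0.1)):print(nm,ray("top",px,z))
cv2.imwrite("pics/m.png",cv2.resize(np.hstack([im[180:290,265:405]]),None,fx=5,fy=5,interpolation=cv2.INTER_CUBIC))
E
```

```text
box 1062 ((0.4620607793331146, -0.25516530871391296), (0.07553601264953613, 0.13262911140918732), 11.875011444091797) [[ 0.4115 -0.198 ]
 [ 0.4387 -0.3278]
 [ 0.5127 -0.3123]
 [ 0.4854 -0.1825]]
1106
rail [ 0.1098 -0.994   0.6238 -0.2544]
t [-0.1098  0.994 ] n [0.994  0.1098] rail ends -0.45278611276297487 -0.1615356550129687 rail b [0.577  0.5921 0.6072]
stop t [-0.4523 -0.4438 -0.4353] n 0.4965791541393685 ends px [369 225]
jar [[0.4376 0.0625]]
w1 [[ 0.382  -0.4417]]
w2 [[0.3919 0.1334]]
oven [[ 0.6085 -0.433 ]]
```

View pics/m.png

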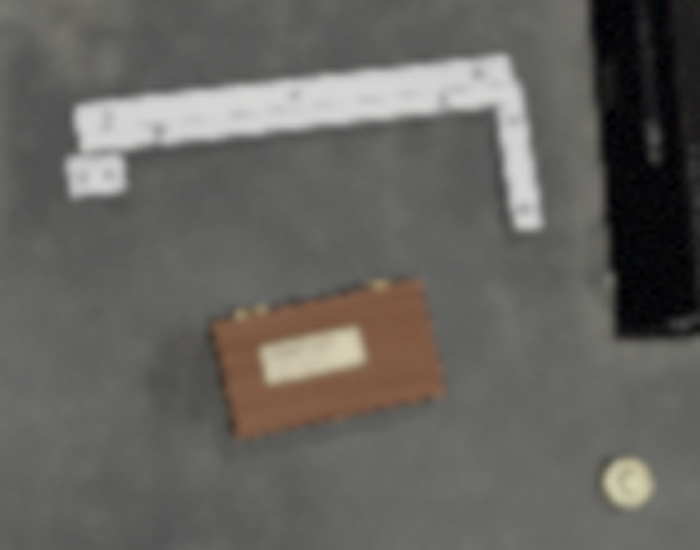

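```bash
python3 -m pendant '[{"translation":[-0.381,-0.271,0],"turn":[0,0,1.3]},{"translation":[-0.381,-0.271,0],"turn":[0,0,1.3]},{"translation":[-0.381,-0.271,0],"turn":[0,0,1.3]},{"translation":[-0.381,-0.271,0],"turn":[0,0,1.3]},{"translation":[-0.381,-0.271,0],"turn":[0,0,1.3]},{"translation":[-0.381,-0.271,0],"turn":[0,0,1.3]},{"translation":[-0.381,-0.271,0],"turn":[0,0,1.3]},{"translation":[-0.381,-0.271,0],"turn":[0,0,1.3]},{"translation":[-0.381,-0.271,0],"turn":[0,0,1.3]},{"translation":[-0.381,-0.271,0],"turn":[0,0,1.3]},{"translation":[-0.381,-0.271,0],"turn":[0,0,1.3]}]' 1
python3 - <<'E'
from h import *
s=robot.sense();print(s["eef_pos"],s["eef_rot"],toolrel(np.array([0.385,-0.262,0.2])-s["eef_pos"]),np.radians(s["eef_rot"][2]-6.3))
E
```

```text
t: 1.2
eef_pos: [0.4811, 0.1486, 0.2309]
eef_rot: [-180.0, 0.0, 81.9]
wrist_force: [-0.7, 0.1, 0.6]
grip_width: 1.001
gripper_force: 0.0
[0.4811 0.1486 0.2309] [-179.9795    0.0365   81.9039] [-0.42   -0.0373  0.0312] 1.3195367743427566
```

```bash
python3 -m pendant '[{"translation":[-0.42,-0.037,0.03],"turn":[0,0,1.32]},{"translation":[-0.42,-0.037,0.03],"turn":[0,0,1.32]},{"translation":[-0.42,-0.037,0.03],"turn":[0,0,1.32]},{"translation":[-0.42,-0.037,0.03],"turn":[0,0,1.32]},{"translation":[-0.42,-0.037,0.03],"turn":[0,0,1.32]},{"translation":[-0.42,-0.037,0.03],"turn":[0,0,1.32]},{"translation":[-0.42,-0.037,0.03],"turn":[0,0,1.32]},{"translation":[-0.42,-0.037,0.03],"turn":[0,0,1.32]},{"translation":[-0.42,-0.037,0.03],"turn":[0,0,1.32]},{"translation":[-0.42,-0.037,0.03],"turn":[0,0,1.32]},{"translation":[-0.42,-0.037,0.03],"turn":[0,0,1.32]}]'
python3 - <<'E'
from h import *
s=robot.sense();c=robot.get_calibration("wrist");im=robot.read_camera("wrist");cv2.imwrite("pics/w1.png",im)
print(s["eef_pos"],s["eef_rot"],s["qpos"],np.array(c["intrinsics"]),np.array(c["world_from_camera"]))
E
```

```text
t: 2.3
eef_pos: [0.3862, -0.2592, 0.201]
eef_rot: [-179.9, 0.0, 6.6]
wrist_force: [-0.4, -0.2, -0.2]
grip_width: 0.998
gripper_force: 0.0
[ 0.3862 -0.2592  0.201 ] [-179.9234    0.0202    6.6089] [-33.9007   4.4436 -23.392   62.2296   0.0451 139.4904] [[305.967    0.     284.2034]
 [  0.     305.967  208.3632]
 [  0.       0.       1.    ]] [[ 0.1157 -0.9557 -0.2707  0.4544]
 [-0.9933 -0.1116 -0.0302 -0.2518]
 [-0.0013  0.2724 -0.9622  0.3436]
 [ 0.      0.      0.      1.    ]]
```

View pics/w1.png

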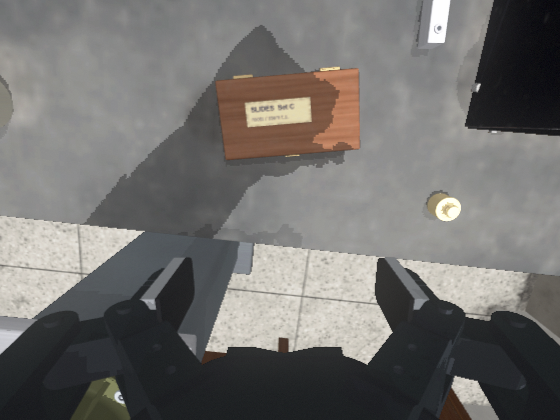

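The wrist view shows the box top with corners near (217,80), (358,68), (360,149) and (225,159). The stop's near end is at (433,45), and the bench edge runs from (0,216) to (560,275).

Run:
```python
from h import *
a=np.radians(6.3);n=np.array([np.cos(a),np.sin(a)]);t=np.array([-n[1],n[0]])
def show(l,w): print(l,w,np.c_[w@n,w@t])
show("box",ray("wrist",[(217,80),(358,68),(360,149),(225,159)],.047))
show("stop inner/outer",ray("wrist",[(418,44),(444,44)],.025))
show("edge",ray("wrist",[(0,216),(283,247),(560,275)],0))
show("w",ray("wrist",[(443,208)],.02))
```

```text
box [[ 0.4835 -0.1866]
 [ 0.5081 -0.311 ]
 [ 0.4382 -0.3258]
 [ 0.4136 -0.1983]] [[ 0.4601 -0.2385]
 [ 0.4709 -0.3648]
 [ 0.3998 -0.3719]
 [ 0.3893 -0.2425]]
stop inner/outer [[ 0.539  -0.3676]
 [ 0.5419 -0.3918]] [[ 0.4955 -0.4245]
 [ 0.4956 -0.4489]]
edge [[ 0.3095  0.0689]
 [ 0.3095 -0.2665]
 [ 0.3126 -0.6127]] [[ 0.3152  0.0345]
 [ 0.2784 -0.2989]
 [ 0.2435 -0.6433]]
w [[ 0.3844 -0.4348]] [[ 0.3344 -0.4744]]
```

```bash
python3 -m pendant '[{"translation":[0,0,0.05],"turn":[0,0,0]},{"translation":[0,0,0.1],"turn":[0,0,0]},{"translation":[0,0,0.14],"turn":[0,0,0]},{"translation":[0,0,0.17],"turn":[0,0,0]},{"translation":[0,-0.004,0.185],"turn":[0,0,0.005]},{"translation":[0,-0.004,0.192],"turn":[0,0,0.005]},{"translation":[0,-0.004,0.192],"turn":[0,0,0.005]}]'
python3 -m pendant '[{"translation":[0.01,0,0],"turn":[0,0,0]},{"translation":[0.017,0,0],"turn":[0,0,0]},{"translation":[0.024,0,0],"turn":[0,0,0]},{"translation":[0.031,0,0],"turn":[0,0,0]},{"translation":[0.038,0,0],"turn":[0,0,0]},{"translation":[0.046,0,0],"turn":[0,0,0]},{"translation":[0.054,0,0],"turn":[0,0,0]},{"translation":[0.062,0,0],"turn":[0,0,0]},{"translation":[0.07,0,0],"turn":[0,0,0]},{"translation":[0.078,0,0],"turn":[0,0,0]},{"translation":[0.085,0,0],"turn":[0,0,0]},{"translation":[0.09,0,0],"turn":[0,0,0]}]'
python3 - <<'E'
from h import *
a=np.radians(6.3);n=np.array([np.cos(a),np.sin(a)]);t=np.array([-n[1],n[0]])
e=robot.sense()["eef_pos"][:2];print(e@n,e@t)
cv2.imwrite("pics/w2.png",robot.read_camera("wrist"))
E
```

```text
t: 3.05
eef_pos: [0.3858, -0.2547, 0.0089]
eef_rot: [-179.9, 0.1, 6.4]
wrist_force: [0.7, -0.2, -0.2]
grip_width: 1.002
gripper_force: 0.0
t: 4.25
eef_pos: [0.476, -0.2463, 0.0093]
eef_rot: [180.0, -0.0, 6.2]
wrist_force: [-1.4, 0.1, 1.2]
grip_width: 0.999
gripper_force: 0.6
0.44610204717789803 -0.2970156852946399
```

View pics/w2.png

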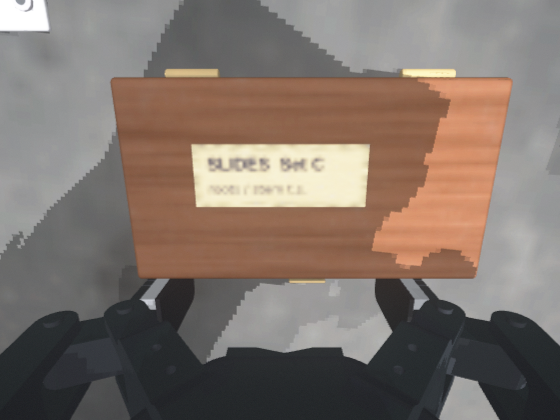

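The box is square to the tool. Its top edges are the back at row 78 (columns 112–511) and the front at row 278 (columns 140–475).

Run:
```python
from h import *
a=np.radians(6.3);n=np.array([np.cos(a),np.sin(a)]);t=np.array([-n[1],n[0]])
w=ray("wrist",[(112,78),(511,78),(475,278),(140,278)],.047);print(np.c_[w@n,w@t])
```

```text
[[ 0.5288 -0.2427]
 [ 0.5288 -0.3698]
 [ 0.4581 -0.3703]
 [ 0.4581 -0.2426]]
```

```bash
python3 -m pendant '[{"translation":[0.006,0,0],"turn":[0,0,0]},{"translation":[0.013,0,0],"turn":[0,0,0]},{"translation":[0.02,0,0],"turn":[0,0,0]},{"translation":[0.027,0,0],"turn":[0,0,0]},{"translation":[0.033,0,0],"turn":[0,0,0]},{"translation":[0.037,0,0],"turn":[0,0,0]},{"translation":[0.039,0,0],"turn":[0,0,0]},{"translation":[0.041,0,0],"turn":[0,0,0]},{"translation":[0.041,0,0],"turn":[0,0,0]}]'
python3 -m pendant '[{"translation":[0.002,0,0],"turn":[0,0,0]},{"translation":[0.003,0,0],"turn":[0,0,0]},{"translation":[0.004,0,0],"turn":[0,0,0]},{"translation":[0.004,0,0],"turn":[0,0,0]}]'
python3 - <<'E'
from h import *
cv2.imwrite("pics/w3.png",robot.read_camera("wrist"))
E
```

```text
t: 5.2
eef_pos: [0.5162, -0.2419, 0.0093]
eef_rot: [-180.0, -0.0, 6.2]
wrist_force: [-0.6, 0.1, -0.1]
grip_width: 0.999
gripper_force: 0.0
t: 5.6
eef_pos: [0.5201, -0.2415, 0.0093]
eef_rot: [-180.0, -0.0, 6.2]
wrist_force: [-1.0, -0.4, -0.2]
grip_width: 1.0
gripper_force: 0.1
```

View pics/w3.png

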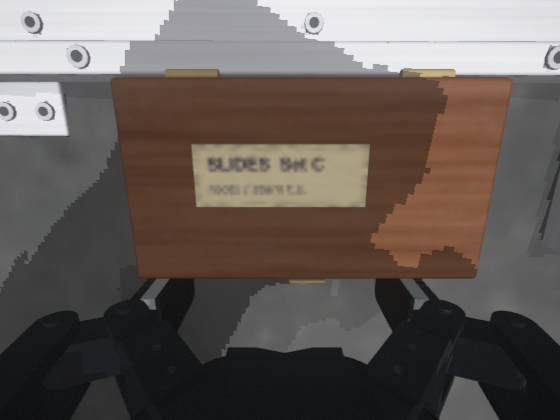

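The rail's front top edge runs along row 75, parallel to the box back at row 78. The tab is at the left (0–67, 80–135).

Run:
```python
from h import *
a=np.radians(6.3);n=np.array([np.cos(a),np.sin(a)]);t=np.array([-n[1],n[0]])
w=ray("wrist",[(112,78),(511,78),(475,278),(140,278)],.047);print(np.c_[w@n,w@t])
w=ray("wrist",[(5,74),(545,76)],.025);print(np.c_[w@n,w@t])
e=robot.sense()["eef_pos"][:2];print(e@n,e@t)
```

```text
[[ 0.5725 -0.2427]
 [ 0.5725 -0.3697]
 [ 0.5018 -0.3702]
 [ 0.5019 -0.2425]]
[[ 0.5768 -0.1904]
 [ 0.576  -0.3977]]
0.49045227107707784 -0.29709321442156517
```

```bash
python3 -m pendant '[{"translation":[-0.015,0,0],"turn":[0,0,0]},{"translation":[-0.02,0,-0.02],"turn":[0,0,0]},{"translation":[-0.02,0,-0.06],"turn":[0,0,0]},{"translation":[-0.02,0,-0.09],"turn":[0,0,0]},{"translation":[0.01,-0.03,-0.09],"turn":[0,0,0]},{"translation":[0.0445,-0.06,-0.09],"turn":[0,0,0]},{"translation":[0.0445,-0.097,-0.09],"turn":[0,0,0]},{"translation":[0.0445,-0.097,-0.09],"turn":[0,0,0]},{"translation":[0.0445,-0.097,-0.09],"turn":[0,0,0]},{"translation":[0.0445,-0.097,-0.09],"turn":[0,0,0]}]' -1 20
python3 -m pendant '[{"translation":[0,0,0],"turn":[0,0,0]},{"translation":[0,0,0],"turn":[0,0,0]},{"translation":[0,0,0.03],"turn":[0,0,0]},{"translation":[0,0,0.06],"turn":[0,0,0]},{"translation":[0,0,0.08],"turn":[0,0,0]},{"translation":[0,0,0.08],"turn":[0,0,0]}]'
python3 - <<'E'
from h import *
a=np.radians(6.3);n=np.array([np.cos(a),np.sin(a)]);t=np.array([-n[1],n[0]])
e=robot.sense()["eef_pos"][:2];print(e@n,e@t)
cv2.imwrite("pics/w4.png",robot.read_camera("wrist"))
E
```

```text
t: 6.65
eef_pos: [0.5537, -0.1409, 0.0994]
eef_rot: [180.0, -0.0, 6.2]
wrist_force: [-0.1, 0.5, -0.5]
grip_width: 0.001
gripper_force: 0.0
t: 7.25
eef_pos: [0.5509, -0.1402, 0.0165]
eef_rot: [-179.9, 0.3, 6.2]
wrist_force: [-0.5, -0.1, -0.4]
grip_width: -0.002
gripper_force: 0.0
0.5321885096228508 -0.19978578924231338
```

View pics/w4.png

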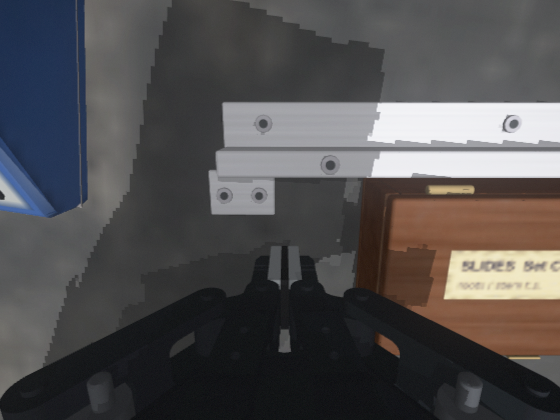

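```bash
python3 -m pendant '[{"translation":[0.002,0.008,-0.003],"turn":[0,0,0]},{"translation":[0.002,0.016,-0.003],"turn":[0,0,0]},{"translation":[0.002,0.021,-0.003],"turn":[0,0,0]},{"translation":[0.002,0.026,-0.003],"turn":[0,0,0]},{"translation":[0.002,0.031,-0.003],"turn":[0,0,0]},{"translation":[0.002,0.036,-0.003],"turn":[0,0,0]},{"translation":[0.002,0.042,-0.003],"turn":[0,0,0]},{"translation":[0.002,0.048,-0.003],"turn":[0,0,0]},{"translation":[0.002,0.054,-0.003],"turn":[0,0,0]},{"translation":[0.002,0.06,-0.003],"turn":[0,0,0]},{"translation":[0.002,0.066,-0.003],"turn":[0,0,0]},{"translation":[0.002,0.07,-0.003],"turn":[0,0,0]}]'
python3 - <<'E'
from h import *
a=np.radians(6.3);n=np.array([np.cos(a),np.sin(a)]);t=np.array([-n[1],n[0]])
e=robot.sense()["eef_pos"][:2];print(e@n,e@t)
im=np.hstack([robot.read_camera("wrist")[100:,100:],cv2.resize(robot.read_camera("top")[180:260,300:385],(340,320),interpolation=cv2.INTER_CUBIC)]);cv2.imwrite("pics/w5.png",im)
E
```

```text
t: 8.5
eef_pos: [0.5633, -0.2102, 0.0223]
eef_rot: [180.0, 0.0, 6.2]
wrist_force: [0.0, 1.0, 0.2]
grip_width: -0.006
gripper_force: 0.6
0.5368421265556481 -0.27078812190924595
```

View pics/w5.png

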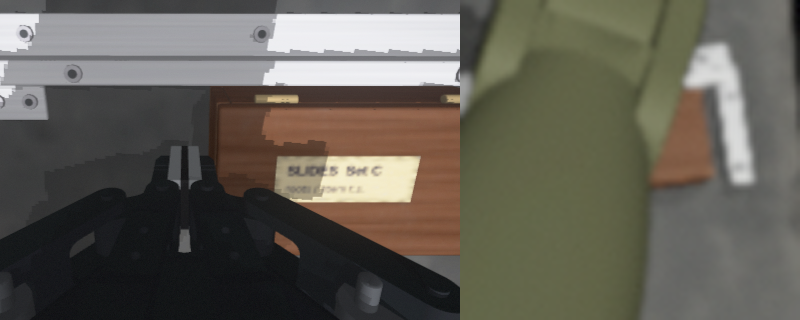

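The finger touches the box end (crop column 212), the box is still parallel to the rail, and the top view shows a stop gap of about a centimetre or two.

```bash
python3 -m pendant '[{"translation":[0,0.004,0],"turn":[0,0,0]},{"translation":[0,0.008,0],"turn":[0,0,0]},{"translation":[0,0.011,0],"turn":[0,0,0]},{"translation":[0,0.013,0],"turn":[0,0,0]},{"translation":[0,0.014,0],"turn":[0,0,0]}]'
python3 -m pendant '[{"translation":[0,0.001,0],"turn":[0,0,0]},{"translation":[0,0.002,0],"turn":[0,0,0]},{"translation":[0,0.003,0],"turn":[0,0,0]},{"translation":[0,0.004,0],"turn":[0,0,0]}]'
python3 - <<'E'
from h import *
a=np.radians(6.3);n=np.array([np.cos(a),np.sin(a)]);t=np.array([-n[1],n[0]])
e=robot.sense()["eef_pos"][:2];print(e@n,e@t)
im=robot.read_camera("wrist");h=cv2.inRange(cv2.cvtColor(im,cv2.COLOR_BGR2HSV),(0,90,80),(20,255,255))
for r in(210,225,240,255): 
  c=np.where(h[r,250:])[0]+250; print(r,c[:3],c[-1], ray("wrist",(c[0],r),.047)@t)
E
```

```text
t: 9.1
eef_pos: [0.5648, -0.2237, 0.0222]
eef_rot: [-180.0, 0.0, 6.2]
wrist_force: [-0.3, 1.6, 0.0]
grip_width: -0.002
gripper_force: 0.3
t: 9.5
eef_pos: [0.5652, -0.2275, 0.0223]
eef_rot: [-180.0, 0.0, 6.2]
wrist_force: [0.0, 0.1, -0.1]
grip_width: 0.001
gripper_force: 0.3
0.5368313985038168 -0.28814045565985863
210 [320 321 322] 559 [-0.3031]
225 [320 321 322] 559 [-0.3033]
240 [321 322 323] 559 [-0.3039]
255 [320 321 322] 559 [-0.3037]
```

```bash
python3 -m pendant '[{"translation":[0,0.001,0],"turn":[0,0,0]},{"translation":[0,0.002,0],"turn":[0,0,0]},{"translation":[0,0.002,0],"turn":[0,0,0]}]'; python3 -m pendant '[{"translation":[0,0.001,0],"turn":[0,0,0]},{"translation":[0,0.002,0],"turn":[0,0,0]},{"translation":[0,0.002,0],"turn":[0,0,0]}]'
```

```text
t: 9.85
eef_pos: [0.5655, -0.229, 0.0223]
eef_rot: [-179.9, -0.0, 6.2]
wrist_force: [-0.1, 3.3, 0.6]
grip_width: -0.0
gripper_force: 1.4
t: 10.15
eef_pos: [0.5655, -0.2291, 0.0223]
eef_rot: [-179.7, -0.0, 6.3]
wrist_force: [-0.0, 8.1, 3.5]
grip_width: -0.001
gripper_force: 4.6
```

```bash
python3 -m pendant '[{"translation":[0,-0.01,0],"turn":[0,0,0]},{"translation":[0,-0.018,-0.02],"turn":[0,0,0]},{"translation":[0,-0.018,-0.06],"turn":[0,0,0]},{"translation":[0,-0.018,-0.09],"turn":[0,0,0]},{"translation":[-0.03,0.0,-0.09],"turn":[0,0,0]},{"translation":[-0.06,0.03,-0.09],"turn":[0,0,0]},{"translation":[-0.08,0.06,-0.09],"turn":[0,0,0]},{"translation":[-0.08,0.073,-0.09],"turn":[0,0,0]},{"translation":[-0.08,0.073,-0.09],"turn":[0,0,0]}]'
python3 -m pendant '[{"translation":[0,0,0],"turn":[0,0,0]},{"translation":[0,0,0],"turn":[0,0,0]},{"translation":[0,0,0],"turn":[0,0,0]},{"translation":[0,0,0],"turn":[0,0,0]},{"translation":[0,0,0],"turn":[0,0,0]},{"translation":[0,0,0.03],"turn":[0,0,0]},{"translation":[0,0,0.07],"turn":[0,0,0]},{"translation":[0,0,0.102],"turn":[0,0,0]},{"translation":[0,0,0.102],"turn":[0,0,0]},{"translation":[0.008,0,0.102],"turn":[0,0,0]},{"translation":[0.016,0,0.102],"turn":[0,0,0]},{"translation":[0.024,0,0.102],"turn":[0,0,0]}]' 1
python3 -m pendant '[{"translation":[0.003,0,0],"turn":[0,0,0]},{"translation":[0.006,0,0],"turn":[0,0,0]},{"translation":[0.009,0,0],"turn":[0,0,0]},{"translation":[0.01,0,0],"turn":[0,0,0]}]'
python3 - <<'E'
from h import *
a=np.radians(6.3);n=np.array([np.cos(a),np.sin(a)]);t=np.array([-n[1],n[0]])
e=robot.sense()["eef_pos"][:2];print(e@n,e@t)
E
```

```text
t: 11.05
eef_pos: [0.4942, -0.3146, 0.1125]
eef_rot: [179.9, -0.0, 6.1]
wrist_force: [0.4, -0.1, -0.5]
grip_width: 0.001
gripper_force: 0.0
t: 12.25
eef_pos: [0.5206, -0.311, 0.0126]
eef_rot: [179.9, -0.2, 6.2]
wrist_force: [0.2, -0.8, 1.3]
grip_width: 1.0
gripper_force: 0.0
t: 12.65
eef_pos: [0.5278, -0.309, 0.0104]
eef_rot: [180.0, 0.0, 6.2]
wrist_force: [-0.2, 0.0, 0.9]
grip_width: 1.0
gripper_force: 0.6
0.49072615060619834 -0.3650445852757396
```

At n = 0.4907, just at contact; I'll push the remaining ~4 mm in small steps.

```bash
python3 -m pendant '[{"translation":[0.001,0,0],"turn":[0,0,0]},{"translation":[0.002,0,0],"turn":[0,0,0]},{"translation":[0.003,0,0],"turn":[0,0,0]},{"translation":[0.003,0,0],"turn":[0,0,0]}]'; python3 -m pendant '[{"translation":[0.001,0,0],"turn":[0,0,0]},{"translation":[0.002,0,0],"turn":[0,0,0]},{"translation":[0.002,0,0],"turn":[0,0,0]}]'
```

```text
t: 13.05
eef_pos: [0.5308, -0.3087, 0.0102]
eef_rot: [-180.0, 0.0, 6.2]
wrist_force: [0.7, -0.1, 0.3]
grip_width: 0.999
gripper_force: 0.3
t: 13.35
eef_pos: [0.5309, -0.3085, 0.0101]
eef_rot: [180.0, 0.2, 6.2]
wrist_force: [-7.4, 0.0, 5.5]
grip_width: 1.001
gripper_force: 3.4
```

```bash
python3 -m pendant '[{"translation":[-0.015,0,0],"turn":[0,0,0]},{"translation":[-0.025,0,-0.02],"turn":[0,0,0]},{"translation":[-0.025,0,-0.07],"turn":[0,0,0]},{"translation":[-0.025,0,-0.12],"turn":[0,0,0]},{"translation":[-0.025,0,-0.12],"turn":[0,0,0]},{"translation":[-0.025,0,-0.12],"turn":[0,0,0]}]'
python3 - <<'E'
from h import *
cv2.imwrite("pics/w6.png",robot.read_camera("wrist"))
E
```

```text
t: 13.95
eef_pos: [0.5095, -0.3119, 0.1323]
eef_rot: [179.9, -0.2, 6.2]
wrist_force: [0.1, -0.1, 0.1]
grip_width: 1.002
gripper_force: 0.0
```

View pics/w6.png

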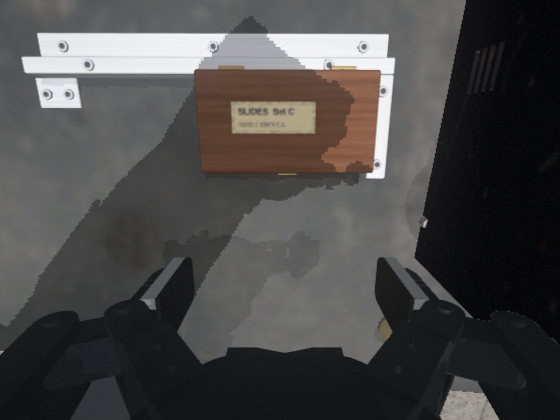

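The box sits in the corner: back at row 70 along the rail, right end (381,70)–(374,172) against the stop, whose outer edge runs (394,75)–(384,178). One numeric check before handing in.

Run:
```python
from h import *
a=np.radians(6.3);n=np.array([np.cos(a),np.sin(a)]);t=np.array([-n[1],n[0]])
for px,z in(([(195,70),(381,70),(374,172),(202,172)],.047),([(394,75),(384,178),(22,73)],.025)):
    w=ray("wrist",px,z);print(np.c_[w@n,w@t])
```

```text
[[ 0.5737 -0.3048]
 [ 0.5737 -0.4315]
 [ 0.5038 -0.4322]
 [ 0.5039 -0.3044]]
[[ 0.5735 -0.448 ]
 [ 0.4954 -0.4473]
 [ 0.575  -0.1691]]
```

```bash
python3 -c "
from plant import robot
print(robot.finish_job())"
```

```text
the job is handed in; nothing more can be done
None
```

The slide box is home in the fence corner: a last wrist-camera check put its back within about 1 mm of the rail and its end against the stop bar (also about 1 mm), and the job is handed in at about 14 s; the hand-in call returned no verdict.

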